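# Count to the third lane and push the sauce pot in

### The job

Starting at the red post, run a closed fingertip along the sprung metal rail behind the green lane rack, lightly pressing it down, past the first and second gaps to the third gap, and no further. Then slide the blue-lidded pot across the table and push it all the way into that third gap so that it no longer stands out in front of the rack, and move the hand clear. Only push the pot, never pick it up or tip it, and leave all the other things where they are.

Things in the scene. Friction and masses are not known exactly. Their poses are not given: they have to be found in the camera images.
- rack: green lane rack fixed to the table, no floor, 6 gaps side by side along its y, open in front (its -x, towards the robot). Origin: centre, on the table; yaw up to 0.12 rad. 7 dividers 5 mm thick, 34 mm high, every 67 mm from y = -201 to 201 mm, from x = -40 mm (front edge) to 20 mm. Gaps 62 mm clear, centred at y = +-33.5, +-100.5, +-167.5 mm
- stop_mid (a point): middle of the top front edge of the 30 mm high stop wall that closes the back of every gap (rack x = 18 mm, y = 0). A pot pushed fully home touches it, its centre at rack x = -8 mm and its front 6 mm inside the rack's front edge
- rail_mid (a point): middle of the top face of the rail, a bare aluminium bar behind the stop wall: 404 mm long (along the rack's y), 14 mm wide, at rack x = 41 mm, y = 0, its top 54 mm above the table when free. Black marks across it stand in line with the five inner dividers. It can be pressed straight down anywhere
- rail (a joint): how far the rail is pressed down, 0 (free) to 0.010 m (bottomed). A spring lifts it: about 2 N to start it moving and 5 N at the bottom. It counts as pressed above 0.0012 m; about 0.005 m is comfortable. Where it is pressed is judged by the TCP, so press with the closed fingers, pointing down
- start_post: red plastic post, 24 x 18 x 62 mm high, fixed on the table at one end of the rail (rack x = 41 mm, y = +216 or -216 mm, either end), marking where counting starts. Origin: centre of its underside. Along the rail from its centre the first gap's middle is 48.5 mm away, the second 115.5 mm, the third 182.5 mm
- grey_post: grey post of the same size at the other end of the rail
- blue_pot: the pot to push: loose round white pot with a blue lid, closed, standing in front of the rack to one side. 52 mm diameter and 34 mm high, with the lid (46 mm diameter) on top 42 mm high in all, about 0.18 kg. Origin: centre of its underside, z up
- yellow_pot: the same pot with a yellow lid, standing in front of the rack on the other side; leave alone
- lane_pot_a: the same pot with an orange lid, already home in one of the rack's outer gaps; leave alone
- lane_pot_b: the same pot with a black lid, already home in another of the rack's outer gaps; leave alone
- sauce_bottle: orange bottle, 56 mm diameter, 170 mm high, far to the left. Origin: centre of its underside; leave alone
- glass_jar: amber jar, 72 mm diameter, 90 mm high, far to the right. Origin: centre of its underside; leave alone
- carton: cardboard carton 70 x 130 x 60 mm high, beyond the rack. Origin: centre of its underside; leave alone
- spatula: spatula lying flat on the table to the right; leave alone
Things that resemble listed ones, but are neither listed nor needed, are in the scene too. What is shaped like the blue_pot but pink is not meant. Leave any orange look-alike of the start_post alone.

How it is judged:
By the outcome, as a careful person would: the job done as asked, in the order asked, and still so for the second after the job is handed in, with the robot touching nothing.
It also fails if it takes over 72 s, if anything falls off the work surface, if the arm or the gripper's body presses on something with over 40 N, if the wrist force passes 120 N, or if a joint passes its speed limit or range.

### The arm

A 7-joint arm with a two-finger parallel gripper is mounted at the origin on the work surface. World frame = base frame: x ahead of the robot, y to its left, z up, the work surface at z = 0. Lengths are in m, angles in rad, forces in N, time in s.
With the tool pointing down it reaches from about 0.425 to 0.875 m from the base axis. Payload 8.4 kg.
Tool frame: the origin (TCP) lies between the finger pads, 19 mm behind the fingertips; this is the grasp point; z points along the fingers, y is the line along which they close (so a half turn about z gives the same grasp; the last joint's range is limited). The gripper opens to 87 mm and grips with 3 to 60 N. Pads are 19 mm wide; open, the fingers measure 117 mm over their backs; the gripper's body (75 mm by 190 mm) begins 51 mm behind the grasp point.
Start: joints at [-1.299, 0.333, 0.04, 1.465, -0.013, 1.343, -0.059], TCP at [0.236, 0.606, 0.241] pointing down, gripper open.
Joint ranges: [-2.58, 2.58], [-0.38, 2.09], [-1.3, 1.39], [0.25, 2.4], [-1.5, 4.64], [0.08, 2.09], [-2.65, 2.65]. Speed limits (rad/s): [2.22, 2.22, 2.79, 2.79, 3.14, 3.14, 3.14].

### API

Orientations are given as [roll, pitch, yaw] about the fixed x, y, z axes, in that order (R = Rz(yaw) Ry(pitch) Rx(roll)).
In Python, from workcell import monitor, imaging, ticket gives the robot as it stands. The module is installed in compiled form; this text tells all that it offers.
- The arm moves only by the shell command python3 -m handwheel 'ROWS' [FORCE]. ROWS is JSON, one flat list of numbers, 7 for each row, row after row: the closure in counts, from 0 (fully open) to 255 (shut), then the shift along the tool's x, y, z in mm, then the turn, a rotation vector about the tool's x, y, z in rad. In form: [hand, x, y, z, ax, ay, az, hand, x, y, z, ax, ay, az, ...]. A call has 1 to 10 rows; each row shifts and turns the commanded pose from where the row before left it, along the tool's axes as they then stand; what a row does not reach is not made up. A row lasts 1/12 s, in which the tool goes at most 41.7 mm and 7.16 degrees, less where a joint would pass 70% of its speed; a pose out of reach is approached as far as the arm can. A call with a gripper value outside its range is refused whole. The fingers move at their own pace and stop on an object; FORCE is the grip in N (left out, the last holds). Time passes only in rows, so rows that do not move let the fingers close. It gives the time, the measured TCP pose, the force, the opening and the grip force at its end, in the units of the state.
- monitor.state(): the state, without advancing time (a new reading comes with each control period).
- imaging.snapshot(name): name is "side" or "top" or "wrist"; returns (picture, depth): 384x512x3 uint8, red, green, blue; 384x512 float32, m along the optical axis (not along the pixel's ray), 0 where there is no reading.
- imaging.camera_model(name): a dict with "vfov" (degrees; the focal length in pixels is half the picture's height over the tangent of half this angle, whatever the lens; pixels are square), "cx", "cy" (the principal point, pixels), "xyz" and "rotation" of the camera in the world; the wrist camera has in their place "T_tool_cam" (4x4, takes a point from camera to tool coordinates, whose origin is the TCP and whose axes are the flange's). Camera axes: x right, y up, looking along -z (the intrinsics and any distortion apply to the point x, -y, -z); pixel columns grow to the right and rows downward; lengths in m; the calibration is good to about 2 mm. A picture is of the moment at which its call begins: read the wrist's pose just before it. camera_model takes no time and is no camera call.
- ticket.sign_off(): hands the job in; it is judged then, once.
The state is a dict: "time": time; "joint_pos": joint angles; "joint_vel": joint speeds; "joint_efforts": joint torques, N m; "eef_pos": TCP position; "tool_rot": TCP orientation; "contact_force": force on the tool from outside, world axes, zero at the start; "torque": the same for the moment, N m; "width": opening from 0.0 (shut) to 1.0 (fully open); "grip_force": force on a finger pad.
Only numpy, scipy, OpenCV 4.12 (cv2) and the standard library are available. Lean on these libraries where they do the work, as an engineer would, in place of code of your own. Each camera call takes 0.05 s, during which the arm holds its last target. There are 200 camera calls.

## Working session

There is one attempt and no reset: what is moved stays moved. The work goes in short steps, Python scripts to look and compute and a shell command to move; the robot and the scene stay as the last step left them, time stands still between calls to the robot, and variables do not carry over. Pictures are saved under pics/ and viewed, at most 10 in all, crops included, and the job is handed in when it is done.

```bash
mkdir -p pics; python3 - <<'E'
from workcell import monitor, imaging
import cv2,numpy as np
s=monitor.state();print(s)
for n in("top","side"):
    p,d=imaging.snapshot(n);cv2.imwrite(f"pics/{n}0.png",p[:,:,::-1]);np.save(n+"0.npy",d);print(n,imaging.camera_model(n))
print(imaging.camera_model("wrist"))
E
```

```text
{'time': 0.0, 'joint_pos': array([-1.29921727,  0.33392224,  0.03985896,  1.46626571, -0.01340459,
        1.34332631, -0.05851192]), 'joint_vel': array([-6.11132740e-06,  1.15266276e-03, -1.70806023e-03,  9.39040120e-04,
       -6.79369732e-04, -8.48753811e-04,  1.50803612e-03]), 'joint_efforts': array([ 9.62458253e-04, -6.56359148e+01,  1.33592404e+00, -4.03811181e+01,
       -5.97350509e-02,  4.48363752e-02,  1.49801117e-04]), 'eef_pos': array([0.23537605, 0.60540605, 0.24035445]), 'tool_rot': array([-3.13994012e+00,  1.03299714e-04,  2.77079758e+00]), 'contact_force': array([-0.36804584, -0.4992517 ,  0.35137205]), 'torque': array([ 0.03246499, -0.05423388, -0.01176471]), 'grip_force': 0.0, 'width': 0.9983366532887292}
top {'vfov': 56.71584709042268, 'cx': 251.47977118122492, 'cy': 196.1650539851691, 'xyz': array([ 0.51586838, -0.01756987,  1.12337293]), 'rotation': array([ 0.06076376,  0.01358106, -1.54434805])}
side {'vfov': 57.113285346729036, 'cx': 254.1625604575487, 'cy': 189.36221360788488, 'xyz': array([ 0.43425893, -0.6702649 ,  0.74010048]), 'rotation': array([ 0.81081026,  0.0204846 , -0.24627352])}
{'vfov': 60.482385162668635, 'cx': 251.89300466988408, 'cy': 193.47492988076576, 'T_tool_cam': array([[-6.81102993e-04,  9.63999585e-01,  2.65902870e-01,
         7.31265508e-02],
       [ 9.99998649e-01,  2.58720843e-04,  1.62350744e-03,
         5.88167483e-04],
       [ 1.49626589e-03,  2.65903616e-01, -9.63998459e-01,
        -1.41829764e-01],
       [ 0.00000000e+00,  0.00000000e+00,  0.00000000e+00,
         1.00000000e+00]])}
```

View pics/top0.png

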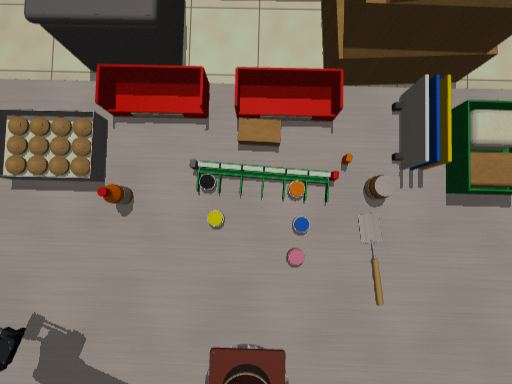

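View pics/side0.png

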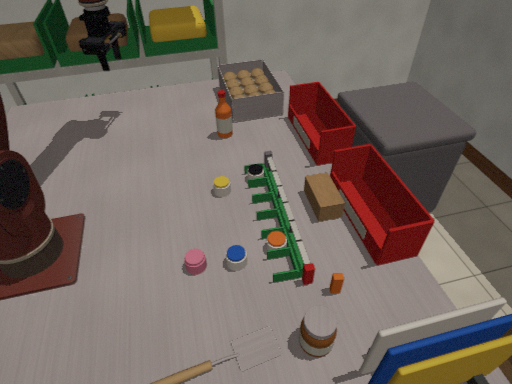

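The red start post is at the right end of the rack, near (335,175) in the top view, and the grey one is at (194,164). The blue pot is at (302,225), pink at (296,257), yellow at (216,218), and the orange lid is in the rack at (297,189). The third gap from red is near column 275.

```bash
cat > h.py <<'E'
import numpy as np,cv2
from scipy.spatial.transform import Rotation as R
from workcell import imaging,monitor
def ray(n,u,v,z):
    c=imaging.camera_model(n);f=192/np.tan(np.radians(c["vfov"]/2))
    d=R.from_euler("xyz",c["rotation"]).apply([(u-c["cx"])/f,-(v-c["cy"])/f,-1.])
    return c["xyz"]+d*(z-c["xyz"][2])/d[2]
def blob(p,u,v,lo,hi,r=12):
    h=cv2.cvtColor(p,cv2.COLOR_RGB2HSV);m=cv2.inRange(h,np.array(lo),np.array(hi))
    k=np.zeros_like(m);k[v-r:v+r+1,u-r:u+r+1]=m[v-r:v+r+1,u-r:u+r+1]
    n,l,s,c=cv2.connectedComponentsWithStats(k);i=1+np.argmax(s[1:,4]);return c[i],s[i]
E
python3 - <<'E'
from h import *
p=cv2.imread("pics/top0.png")[:,:,::-1].copy();q=cv2.imread("pics/side0.png")[:,:,::-1].copy()
cv2.imwrite("pics/crop_t.png",cv2.resize(p[145:275,180:360,::-1],None,fx=4.4,fy=4.4,interpolation=cv2.INTER_CUBIC))
for nm,n,im,u,v,lo,hi,z in [("blue","top",p,302,225,(100,120,60),(130,255,255),.042),("yellow","top",p,216,219,(22,120,80),(34,255,255),.042),("orange","top",p,297,189,(5,150,100),(20,255,255),.042),
 ("pink","top",p,296,257,(150,60,80),(178,255,255),.042),("red","top",p,335,175,(0,180,60),(4,255,255),.062),("grey","top",p,194,164,(0,0,30),(179,70,130),.062),
 ("blueS","side",q,236,253,(100,120,60),(130,255,255),.040),("orangeS","side",q,277,240,(5,150,100),(20,255,255),.042)]:
    try:
        c,s=blob(im,u,v,lo,hi);print(nm,c.round(1),s,ray(n,*c,z).round(4))
    except Exception as e: print(nm,e)
E
```

```text
blue [301.3 224. ] [294 217  15  15 169] [ 0.5009 -0.154   0.042 ]
yellow [214.8 218. ] [208 211  15  15 178] [0.5118 0.1086 0.042 ]
orange [296.3 188.5] [289 182  15  14 166] [ 0.6082 -0.1371  0.042 ]
pink [295.2 256.5] [287 248  18  18 253] [ 0.4028 -0.1376  0.042 ]
red [335.3 174.7] [333 171   6   8  41] [ 0.6509 -0.2503  0.062 ]
grey [193.7 166.2] [189 159  11  18 107] [0.6658 0.1748 0.062 ]
blueS [235.5 252.7] [227 245  18  16 226] [ 0.502  -0.1565  0.04  ]
orangeS [276.1 238. ] [267 231  18  15 216] [ 0.6094 -0.1402  0.042 ]
```

View pics/crop_t.png

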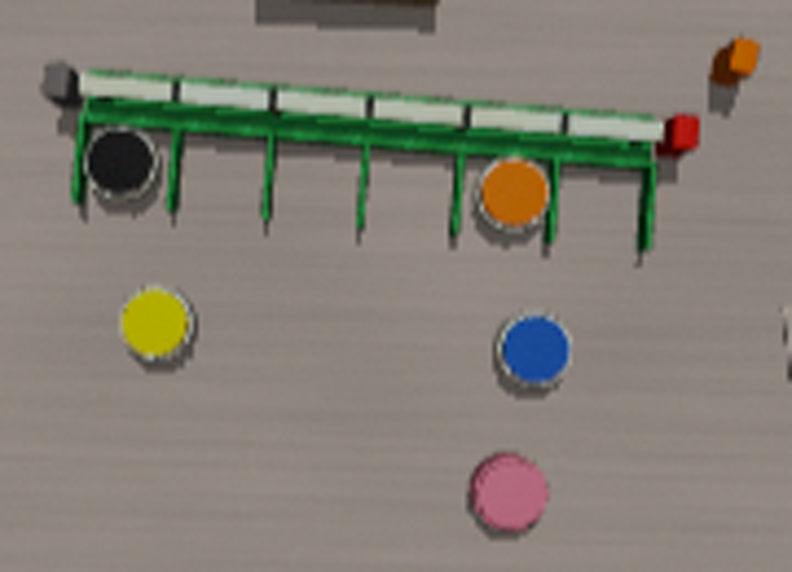

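The crop shows rail ends at (80,83) and (663,130), and marks at (177,90), (273,98), (370,106), (467,115) and (565,122). The red post is at (682,134), and the orange-lidded pot sits in gap 2. I'll fit the rack pose from these.

```bash
cat > fit.py <<'E'
from h import *
def cu(U,V): return 180+(U+.5)/4.4-.5,145+(V+.5)/4.4-.5
px=[(80,83),(177,90),(273,98),(370,106),(467,115),(565,122),(663,130)];yy=np.array([202,134,67,0,-67,-134,-202])/1000
P=np.array([ray("top",*cu(*a),.054)[:2] for a in px])
mod=np.c_[np.full(7,.041),yy]
mc,pc=mod.mean(0),P.mean(0);H=(mod-mc).T@(P-pc);a=np.arctan2(H[0,1]-H[1,0],H[0,0]+H[1,1])
M=np.array([[np.cos(a),-np.sin(a)],[np.sin(a),np.cos(a)]]);o=pc-M@mc
def W(x,y): return M@[x,y]+o
def K(p): return M.T@(np.array(p[:2])-o)
E
python3 - <<'E'
from fit import *
print("yaw",a,"o",o,"res mm",((P-(mod@M.T+o))*1000).round(1).tolist())
for n,p in dict(blue=(.5009,-.154),blueS=(.502,-.1565),orange=(.6082,-.1371),oS=(.6094,-.1402),pink=(.4028,-.1376),yellow=(.5118,.1086),red=(.6509,-.2503)).items(): print(n,(K(p)*1000).round(1))
for n,q in dict(start=(.041,-.19),end=(.041,-.0335),gap=(-.008,-.0335)).items(): print(n,W(*q).round(4))
s=monitor.state();Rm=R.from_euler("xyz",s["tool_rot"]).as_matrix();print(Rm.round(3))
E
```

```text
yaw -0.05746107387085265 o [ 0.62356226 -0.03393027] res mm [[-0.4, -1.2], [0.3, -0.4], [0.2, 0.1], [0.2, 0.2], [-0.6, 0.4], [0.1, 0.0], [0.2, 0.9]]
blue [-115.6 -126.9]
blueS [-114.3 -129.3]
orange [  -9.4 -103.9]
oS [  -8.  -106.9]
pink [-214.4 -116.2]
yellow [-119.8  135.9]
red [  39.7 -214.4]
start [ 0.6536 -0.226 ]
end [ 0.6626 -0.0697]
gap [ 0.6137 -0.0669]
[[-0.932  0.362 -0.   ]
 [ 0.362  0.932 -0.001]
 [-0.    -0.001 -1.   ]]
```

```bash
python3 -m handwheel '[255,0,0,0,0,0,0.124,255,0,0,0,0,0,0.124,255,0,0,0,0,0,0.124,255,0,0,0,0,0,0.124,255,0,0,0,0,0,0.124,255,0,0,0,0,0,0.124,255,0,0,0,0,0,0.124,255,0,0,0,0,0,0.124,255,0,0,0,0,0,0.124,255,0,0,0,0,0,0.124]' 20
cat > to.py <<'E'
import sys
from fit import *
s=monitor.state();Rm=R.from_euler("xyz",s["tool_rot"]).as_matrix()
x,y,z,yaw=map(float,sys.argv[1:]) # rack coords mm, TCP z mm, yaw relative to rack (deg) of tool x
t=np.r_[W(x/1000,y/1000),z/1000]
X=M@[np.cos(np.radians(yaw)),np.sin(np.radians(yaw))];T=np.array([[X[0],X[1],0],[X[1],-X[0],0],[0,0,-1]]).T
print("t",s["time"],"rack",(K(s["eef_pos"])*1000).round(1),"z",(s["eef_pos"][2]*1000).round(1),"F",s["contact_force"].round(2),"w",round(s["width"],3),"j1,j7",s["joint_pos"][[0,6]].round(2))
print("tool shift mm",(Rm.T@(t-s["eef_pos"])*1000).round(1),"turn",R.from_matrix(Rm.T@T).as_rotvec().round(4))
E
python3 to.py 41 -190 240 90
```

```text
time: 0.93
eef_pos: [0.2354, 0.6056, 0.2407]
tool_rot: [-3.141, 0.001, 1.525]
contact_force: [0.7, -1.1, -0.1]
width: 0.325
grip_force: 0.0
t 0.9333 rack [-424.2  616.2] z 240.7 F [ 0.68 -1.08 -0.14] w 0.325 j1,j7 [-1.44 -1.26]
tool shift mm [-811.4  456.1    1.4] turn [-0.0002  0.001   0.0113]
```

```bash
python3 -m handwheel '[255,-35,20,0,0,0,0.011,255,-35,20,0,0,0,0,255,-35,20,0,0,0,0,255,-35,20,0,0,0,0,255,-35,20,0,0,0,0,255,-35,20,0,0,0,0,255,-35,20,0,0,0,0,255,-35,20,0,0,0,0,255,-35,20,0,0,0,0,255,-35,20,0,0,0,0]'
python3 -m handwheel '[255,-35,20,0,0,0,0,255,-35,20,0,0,0,0,255,-35,20,0,0,0,0,255,-35,20,0,0,0,0,255,-35,20,0,0,0,0,255,-35,20,0,0,0,0,255,-35,20,0,0,0,0,255,-35,20,0,0,0,0,255,-35,20,0,0,0,0,255,-35,20,0,0,0,0]'
python3 to.py 41 -190 110 90
```

```text
time: 1.77
eef_pos: [0.4181, 0.2442, 0.2411]
tool_rot: [-3.141, -0.0, 1.52]
contact_force: [1.2, 1.2, -0.8]
width: 0.003
grip_force: 0.0
time: 2.6
eef_pos: [0.6002, -0.115, 0.241]
tool_rot: [-3.141, -0.0, 1.521]
contact_force: [0.4, 0.4, 1.5]
width: 0.008
grip_force: 0.0
t 2.6 rack [-18.6 -82.2] z 241.0 F [0.35 0.41 1.51] w 0.008 j1,j7 [-0.54  0.27]
tool shift mm [-108.2   58.8  131. ] turn [-0.0002 -0.0002  0.0074]
```

```bash
python3 -m handwheel '[255,-36,20,0,0,0,0.007,255,-36,20,0,0,0,0,255,-36,19,0,0,0,0,255,0,0,33,0,0,0,255,0,0,33,0,0,0,255,0,0,33,0,0,0,255,0,0,32,0,0,0,255,0,0,0,0,0,0,255,0,0,0,0,0,0]'
python3 to.py 41 -190 82 90
python3 - <<'E'
from h import *
p,d=imaging.snapshot("side");cv2.imwrite("pics/s1.png",cv2.resize(p[140:320,220:380,::-1],None,fx=3.3,fy=3.3,interpolation=cv2.INTER_CUBIC))
E
```

```text
time: 3.35
eef_pos: [0.6516, -0.2241, 0.109]
tool_rot: [-3.138, -0.0, 1.513]
contact_force: [0.4, -0.2, -0.4]
width: 0.008
grip_force: 0.0
t 3.35 rack [  38.9 -188.3] z 109.0 F [ 0.45 -0.17 -0.42] w 0.008 j1,j7 [-0.26  0.52]
tool shift mm [-1.7  2.2 27. ] turn [-0.0037 -0.0004 -0.0006]
```

View pics/s1.png

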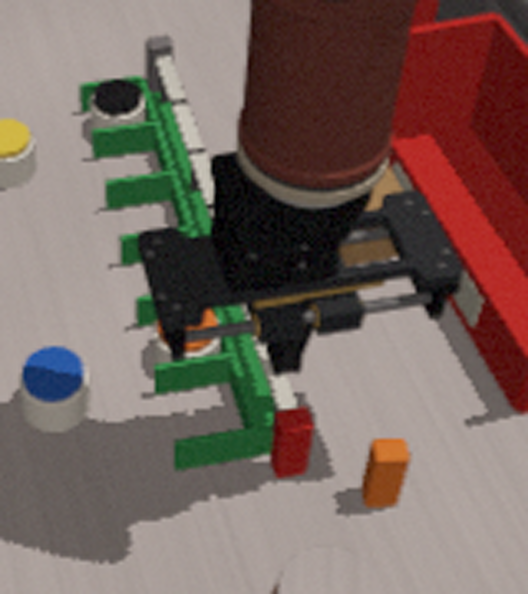

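The closed tips, at crop (285,370), are over the rail just inside the red post. Before going lower I'll check the clearance between the gripper body and the red bin from the depth data.

```bash
python3 - <<'E'
from fit import *
d=np.load("top0.npy");c=imaging.camera_model("top");f=192/np.tan(np.radians(c["vfov"]/2));Rc=R.from_euler("xyz",c["rotation"])
v,u=np.mgrid[60:150,230:350];D=d[60:150,230:350]
P3=Rc.apply(np.stack([(u-c["cx"])/f*D,-(v-c["cy"])/f*D,-D],-1).reshape(-1,3))+c["xyz"]
k=np.array([K(p) for p in P3])
for zlo in(.03,.05,.08,.1):
    m=(P3[:,2]>zlo)&(k[:,0]>.07);print(zlo,"min rack x",k[m,0].min().round(3),"zmax",P3[m,2].max().round(3))
E
cat > rail.py <<'E'
E
rm rail.py
```

```text
0.03 min rack x 0.12 zmax 0.134
0.05 min rack x 0.12 zmax 0.134
0.08 min rack x 0.203 zmax 0.134
0.1 min rack x 0.203 zmax 0.134
```

```bash
python3 -m handwheel '[255,-1.5,2,10,-0.003,0,0,255,0,0,10,0,0,0,255,0,0,10,0,0,0,255,0,0,3,0,0,0,255,0,0,3,0,0,0,255,0,0,2,0,0,0,255,0,0,2,0,0,0,255,0,0,1,0,0,0,255,0,0,0,0,0,0]'; python3 to.py 41 -190 68 90
```

```text
time: 4.15
eef_pos: [0.6546, -0.2262, 0.0694]
tool_rot: [3.139, -0.0, 1.513]
contact_force: [-2.4, 0.4, 1.8]
width: 0.003
grip_force: 1.3
t 4.15 rack [  42.1 -190.2] z 69.4 F [-2.42  0.41  1.84] w 0.003 j1,j7 [-0.24  0.55]
tool shift mm [ 0.2 -1.1  1.4] turn [ 0.0031 -0.0001 -0.0006]
```

```bash
python3 -m handwheel '[255,0,-0.5,0.7,0,0,0,255,0,0,0.7,0,0,0,255,0,0,0,0,0,0]'; python3 -m handwheel '[255,0,0,0,0,0,0]';python3 to.py 41 -190 68 90;  python3 -m handwheel '[255,5,0,0,0,0,0,255,8,0,0,0,0,0,255,8,0,0,0,0,0,255,8,0,0,0,0,0]';python3 to.py 41 -33.5 68 90
```

```text
time: 4.4
eef_pos: [0.6545, -0.2262, 0.0681]
tool_rot: [3.138, 0.0, 1.513]
contact_force: [-0.1, 1.0, 3.2]
width: 0.006
grip_force: 1.5
time: 4.48
eef_pos: [0.6545, -0.2262, 0.0682]
tool_rot: [3.138, 0.0, 1.513]
contact_force: [0.4, 2.1, 3.0]
width: 0.004
grip_force: 1.5
t 4.4833 rack [  42.  -190.2] z 68.2 F [0.39 2.11 2.96] w 0.004 j1,j7 [-0.24  0.55]
tool shift mm [ 0.2 -1.   0.2] turn [ 0.0039  0.0002 -0.0004]
time: 4.82
eef_pos: [0.6558, -0.1965, 0.0679]
tool_rot: [3.139, 0.0, 1.513]
contact_force: [-0.1, -2.5, 4.5]
width: 0.007
grip_force: 1.5
t 4.8167 rack [  41.5 -160.4] z 67.9 F [-0.11 -2.47  4.51] w 0.007 j1,j7 [-0.29  0.5 ]
tool shift mm [ 1.269e+02 -6.000e-01 -1.000e-01] turn [ 0.003   0.0003 -0.0006]
```

```bash
python3 -m handwheel '[255,8,0,0,0,0,0,255,8,0,0,0,0,0,255,8,0,0,0,0,0,255,8,0,0,0,0,0,255,8,0,0,0,0,0,255,8,0,0,0,0,0,255,8,0,0,0,0,0,255,8,0,0,0,0,0]';python3 to.py 41 -33.5 68 90
```

```text
time: 5.48
eef_pos: [0.6595, -0.1326, 0.0679]
tool_rot: [3.139, 0.0, 1.513]
contact_force: [0.1, -2.1, 3.5]
width: 0.006
grip_force: 1.5
t 5.4833 rack [ 41.5 -96.4] z 67.9 F [ 0.09 -2.12  3.54] w 0.006 j1,j7 [-0.4   0.41]
tool shift mm [62.9 -0.6 -0.2] turn [ 0.0029  0.     -0.0006]
```

```bash
python3 -m handwheel '[255,8,0,0,0,0,0,255,8,0,0,0,0,0,255,8,0,0,0,0,0,255,8,0,0,0,0,0,255,8,0,0,0,0,0,255,8,0,0,0,0,0,255,8,0,0,0,0,0,255,6,0,0,0,0,0,255,0,0,0,0,0,0]';python3 to.py 41 -33.5 120 90
```

```text
time: 6.23
eef_pos: [0.6633, -0.069, 0.0677]
tool_rot: [3.139, -0.001, 1.515]
contact_force: [0.4, 1.9, 3.1]
width: 0.004
grip_force: 1.6
t 6.2333 rack [ 41.7 -32.7] z 67.7 F [0.43 1.88 3.05] w 0.004 j1,j7 [-0.5   0.31]
tool shift mm [ -0.7  -0.6 -52.3] turn [ 0.0027 -0.0013  0.0015]
```

```bash
python3 -m handwheel '[255,0,0,20,0,0,0]' >/dev/null --help 2>/dev/null; true
```

```text
(no output)
```

That call was my mistake: +z is down. I'll check whether it actually ran.

```bash
python3 to.py 41 -33.5 120 90
```

```text
t 6.2333 rack [ 41.7 -32.7] z 67.7 F [0.43 1.88 3.05] w 0.004 j1,j7 [-0.5   0.31]
tool shift mm [ -0.7  -0.6 -52.3] turn [ 0.0027 -0.0013  0.0015]
```

It was refused: the clock and pose haven't changed. Next I'll lift straight up and go to the right side of the blue pot.

```bash
python3 -m handwheel '[255,0,0,-16,0,0,0,255,0,0,-18,0,0,0,255,0,0,-18,0,0,0,255,0,0,0,0,0,0]'; python3 -m handwheel '[211,-24,-26,0,0,0,0,211,-24,-26,0,0,0,0,211,-24,-26,0,0,0,0,211,-24,-26,0,0,0,0,211,-24,-26,0,0,0,0,211,-25,-27,0,0,0,0,211,0,0,0,0,0,0,211,0,0,0,0,0,0]';python3 to.py -115 -178 30 90
python3 - <<'E'
from fit import *
p,d=imaging.snapshot("side")
c,s=blob(p,236,253,(100,120,40),(130,255,255),14);w=ray("side",*c,.041);print(c,s,K(w)*1000)
E
```

```text
time: 6.57
eef_pos: [0.6643, -0.0715, 0.1229]
tool_rot: [3.135, -0.001, 1.513]
contact_force: [1.2, 0.0, 0.4]
width: 0.007
grip_force: 0.0
time: 7.23
eef_pos: [0.4961, -0.2081, 0.1191]
tool_rot: [3.139, -0.001, 1.509]
contact_force: [0.3, 0.8, -1.4]
width: 0.171
grip_force: 0.0
t 7.2333 rack [-117.2 -181.2] z 119.1 F [ 0.25  0.77 -1.37] w 0.171 j1,j7 [-0.46  0.49]
tool shift mm [ 3.1  2.  89.1] turn [ 0.0028 -0.0015 -0.0042]
[235.92125984 252.49606299] [232 245  10  16 127] [-113.39312344 -129.80896229]
```

```bash
python3 -m handwheel '[211,3,2,30,0.002,0,-0.004,211,0,0,30,0,0,0,211,0,0,29,0,0,0,211,0,0,0,0,0,0]';python3 to.py -115 -68 30 90;python3 -m handwheel '[211,10,0,0,0,0,0,211,7,0,0,0,0,0,211,6,0,0,0,0,0,211,7,0,0,0,0,0,211,7,0,0,0,0,0,211,7,0,0,0,0,0,211,7,0,0,0,0,0,211,7,0,0,0,0,0,211,0,0,0,0,0,0]';python3 to.py -115 -68 30 90
python3 - <<'E'
from h import *
p,d=imaging.snapshot("side");cv2.imwrite("pics/s2.png",cv2.resize(p[160:320,180:340,::-1],None,fx=3.3,fy=3.3,interpolation=cv2.INTER_CUBIC))
E
```

```text
time: 7.62
eef_pos: [0.4979, -0.2015, 0.0253]
tool_rot: [-3.135, -0.001, 1.519]
contact_force: [-0.7, 0.4, -0.3]
width: 0.177
grip_force: 0.0
t 7.6167 rack [-115.8 -174.5] z 25.3 F [-0.68  0.42 -0.33] w 0.177 j1,j7 [-0.37  0.59]
tool shift mm [106.5   1.4  -4.6] turn [-0.0068 -0.0009  0.0061]
time: 8.37
eef_pos: [0.5036, -0.1445, 0.0305]
tool_rot: [3.14, -0.001, 1.519]
contact_force: [-0.0, 1.3, -0.2]
width: 0.174
grip_force: 0.0
t 8.3667 rack [-113.4 -117.2] z 30.5 F [-0.04  1.26 -0.16] w 0.174 j1,j7 [-0.5   0.47]
tool shift mm [49.2 -1.3  0.5] turn [ 0.0011 -0.0008  0.0052]
```

View pics/s2.png

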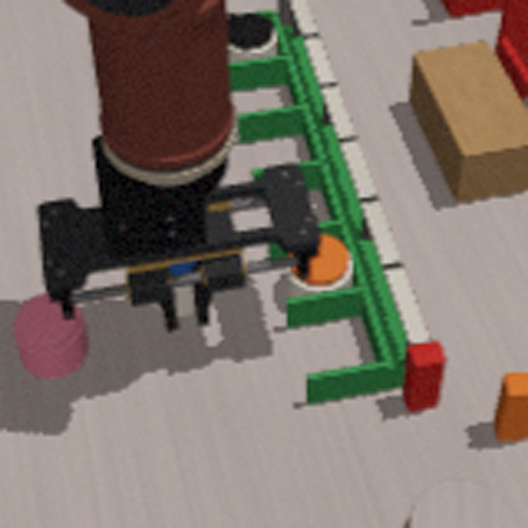

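The pot, whose white side shows between the fingers at (183,300), is centred ahead of the two tips and moving with them.

```bash
python3 -m handwheel '[211,6,0,0,0,0,0.005,211,7,-0.5,0,0,0,0,211,7,-0.5,0,0,0,0,211,7,0,0,0,0,0,211,6,0,0,0,0,0,211,6,0,0,0,0,0,211,5,0,0,0,0,0,211,4,0,0,0,0,0,211,1,0,0,0,0,0,211,0,0,0,0,0,0]';python3 to.py -115 -68 30 90
python3 -m handwheel '[211,-12,0,0,0,0,0,211,-25,0,0,0,0,0,211,0,0,-30,0,0,0,211,0,0,-35,0,0,0,211,-36,-15,0,0,0,0,211,-30,-15,0,0,0,0,211,0,0,0,0,0,0]'
python3 to.py -190 -33.5 100 0
python3 - <<'E'
from fit import *
for n in("top","side"):
    p,d=imaging.snapshot(n);cv2.imwrite(f"pics/{n}3.png",p[:,:,::-1])
    h=cv2.cvtColor(p,cv2.COLOR_RGB2HSV);m=cv2.inRange(h,np.array((105,140,40)),np.array((128,255,255)))
    N,l,s,c=cv2.connectedComponentsWithStats(m)
    for i in range(1,N):
        k=K(ray(n,*c[i],.042))*1000
        if s[i,4]>30 and -200<k[0]<0 and abs(k[1])<200: print(n,c[i],s[i],k)
E
```

```text
time: 9.25
eef_pos: [0.5051, -0.0968, 0.0303]
tool_rot: [3.141, -0.0, 1.512]
contact_force: [0.0, 0.3, 0.2]
width: 0.171
grip_force: 0.0
t 9.25 rack [-114.7  -69.6] z 30.3 F [0.04 0.25 0.22] w 0.171 j1,j7 [-0.6   0.36]
tool shift mm [ 1.6 -0.3  0.3] turn [ 0.0008 -0.0003 -0.001 ]
time: 9.83
eef_pos: [0.4658, -0.204, 0.0961]
tool_rot: [3.14, 0.001, 1.505]
contact_force: [-0.4, 0.2, -1.0]
width: 0.17
grip_force: 0.0
t 9.8333 rack [-147.7 -178.9] z 96.1 F [-0.37  0.16 -1.  ] w 0.17 j1,j7 [-0.5   0.49]
tool shift mm [145.  -43.5  -4.1] turn [ 2.0000e-03 -3.0000e-04  1.5624e+00]
top [270.91463415 221.47560976] [264 215  15  14 164] [-115.80920963  -34.84128594]
```

```bash
python3 -m handwheel '[211,36,-5,0,0,0,0,211,36,-5,0,0,0,0,211,36,-5,0,0,0,0,211,37,-5,0,0,0,0,211,0,0,0,0,0,0.12,211,0,0,0,0,0,0.12,211,0,0,0,0,0,0.12,211,0,0,0,0,0,0.12,211,0,0,0,0,0,0.12,211,0,0,0,0,0,0.12]'
python3 -m handwheel '[211,0,0,0,0,0,0.12,211,0,0,0,0,0,0.12,211,0,0,0,0,0,0.12,211,0,0,0,0,0,0.12,211,0,0,0,0,0,0.12,211,0,0,0,0,0,0.12,211,0,0,0,0,0,0.12,211,0,0,0,0,0,0]'
python3 to.py -168 -33.5 30 0
```

```text
time: 10.77
eef_pos: [0.4577, -0.0513, 0.0952]
tool_rot: [3.141, -0.0, 0.787]
contact_force: [-0.0, -0.7, -0.1]
width: 0.177
grip_force: 0.0
time: 11.43
eef_pos: [0.4577, -0.0514, 0.0952]
tool_rot: [3.142, -0.001, -0.053]
contact_force: [-1.0, 0.5, -1.1]
width: 0.175
grip_force: 0.0
t 11.4333 rack [-164.6  -27. ] z 95.2 F [-1.03  0.46 -1.08] w 0.175 j1,j7 [-0.96 -1.47]
tool shift mm [-3.5  6.5 65.2] turn [ 0.0001 -0.0006  0.0047]
```

```bash
python3 -m handwheel '[211,-4,7,15,0,0,0.005,211,0,0,25,0,0,0,211,0,0,24,0,0,0,211,0,0,0,0,0,0,211,0,0,0,0,0,0]'
python3 to.py -100 -33.8 30 0
python3 -m handwheel '[211,6,0,0,0,0,0,211,6,0,0,0,0,0,211,6,0,0,0,0,0,211,7,0,0,0,0,0,211,7,0,0,0,0,0,211,7,0,0,0,0,0,211,7,0,0,0,0,0,211,7,0,0,0,0,0,211,6,0,0,0,0,0,211,3,0,0,0,0,0]'
python3 to.py -42 -33.5 30 0
python3 - <<'E'
from fit import *
for n in("top","side"):
    p,d=imaging.snapshot(n);cv2.imwrite(f"pics/{n}4.png",p[:,:,::-1])
cv2.imwrite("pics/s4.png",cv2.resize(p[150:310,180:340,::-1],None,fx=3.5,fy=3.5,interpolation=cv2.INTER_CUBIC))
E
```

```text
time: 11.85
eef_pos: [0.4524, -0.0594, 0.0308]
tool_rot: [3.14, 0.002, -0.051]
contact_force: [0.4, -0.3, 0.9]
width: 0.174
grip_force: 0.0
t 11.85 rack [-169.4  -35.3] z 30.8 F [ 0.38 -0.3   0.85] w 0.174 j1,j7 [-0.85 -1.3 ]
tool shift mm [69.4 -1.   0.7] turn [0.0019 0.002  0.0067]
time: 12.68
eef_pos: [0.5163, -0.0627, 0.0314]
tool_rot: [3.141, -0.001, -0.053]
contact_force: [-1.0, 0.0, 0.7]
width: 0.173
grip_force: 0.8
t 12.6833 rack [-105.4  -34.9] z 31.4 F [-1.04  0.04  0.65] w 0.173 j1,j7 [-0.73 -1.22]
tool shift mm [63.4 -1.1  1.5] turn [ 0.0005 -0.0015  0.0043]
```

View pics/s4.png

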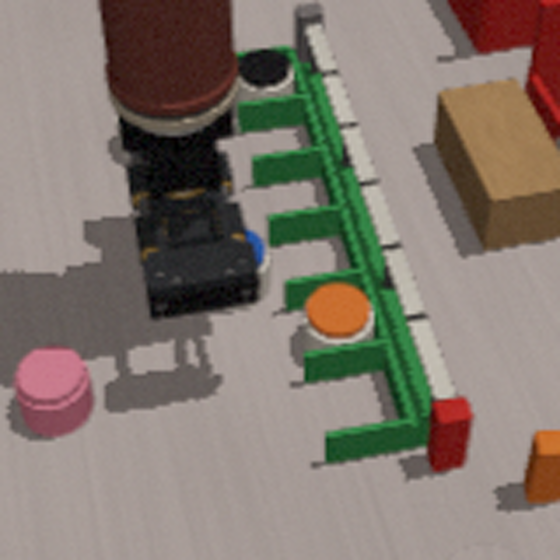

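The pot, with blue visible at (258,250), is ahead of the fingers and in line with the third gap, between the dividers at (300,225) and (320,290).

```bash
python3 -m handwheel '[211,6,-0.5,0,0,0,0.004,211,6,-0.5,0,0,0,0,211,6,0,0,0,0,0,211,6,0,0,0,0,0,211,6,0,0,0,0,0,211,6,0,0,0,0,0,211,6,0,0,0,0,0,211,6,0,0,0,0,0,211,5,0,0,0,0,0,211,0,0,0,0,0,0]'
python3 to.py -42 -33.5 30 0
python3 -m handwheel '[211,3,0,0,0,0,0,211,3,0,0,0,0,0,211,0,0,0,0,0,0]'
python3 to.py -42 -33.5 30 0
```

```text
time: 13.62
eef_pos: [0.5694, -0.0647, 0.0316]
tool_rot: [3.141, -0.002, -0.057]
contact_force: [-0.7, -0.1, -0.6]
width: 0.178
grip_force: 0.0
t 13.6167 rack [-52.3 -33.8] z 31.6 F [-0.71 -0.1  -0.64] w 0.178 j1,j7 [-0.65 -1.2 ]
tool shift mm [10.3 -0.3  1.6] turn [ 0.0005 -0.0019  0.0004]
time: 13.87
eef_pos: [0.5746, -0.0649, 0.0315]
tool_rot: [3.142, -0.001, -0.057]
contact_force: [0.3, 0.9, -0.0]
width: 0.178
grip_force: 0.0
t 13.8667 rack [-47.1 -33.7] z 31.5 F [ 0.33  0.88 -0.02] w 0.178 j1,j7 [-0.64 -1.2 ]
tool shift mm [ 5.1 -0.2  1.5] turn [ 0.0001 -0.0013  0.0003]
```

```bash
python3 -m handwheel '[211,2,0,0,0,0,0,211,1,0,0,0,0,0,211,0,0,0,0,0,0]'
python3 -m handwheel '[211,1,0,0,0,0,0,211,0,0,0,0,0,0]'
python3 -m handwheel '[211,1,0,0,0,0,0,211,0,0,0,0,0,0]'
python3 to.py -42 -33.5 30 0
```

```text
time: 14.12
eef_pos: [0.5774, -0.0651, 0.0315]
tool_rot: [3.142, -0.001, -0.057]
contact_force: [0.0, 0.4, 0.3]
width: 0.17
grip_force: 0.2
time: 14.28
eef_pos: [0.5782, -0.0651, 0.0315]
tool_rot: [-3.142, -0.001, -0.057]
contact_force: [-1.4, 0.5, 0.8]
width: 0.175
grip_force: 0.5
time: 14.45
eef_pos: [0.5793, -0.0652, 0.0315]
tool_rot: [3.142, -0.001, -0.057]
contact_force: [-0.7, -0.2, 1.6]
width: 0.174
grip_force: 0.5
t 14.45 rack [-42.4 -33.7] z 31.5 F [-0.72 -0.23  1.64] w 0.174 j1,j7 [-0.64 -1.19]
tool shift mm [ 0.4 -0.2  1.5] turn [ 0.     -0.001   0.0002]
```

```bash
python3 -m handwheel '[211,1,0,0,0,0,0,211,0,0,0,0,0,0]' | grep -E "eef|contact"
python3 -m handwheel '[211,1,0,0,0,0,0,211,0,0,0,0,0,0]'| grep -E "eef|contact"
python3 -m handwheel '[211,1,0,0,0,0,0,211,0,0,0,0,0,0]'| grep -E "eef|contact"
python3 - <<'E'
from fit import *
p,d=imaging.snapshot("side")
cv2.imwrite("pics/s5.png",cv2.resize(p[150:310,180:340,::-1],None,fx=3.5,fy=3.5,interpolation=cv2.INTER_CUBIC))
E
```

```text
eef_pos: [0.58, -0.0652, 0.0314]
contact_force: [-2.5, 0.6, 2.3]
eef_pos: [0.5802, -0.0653, 0.0313]
contact_force: [-6.4, -0.0, 4.9]
eef_pos: [0.5803, -0.0653, 0.0312]
contact_force: [-10.9, 1.8, 9.1]
```

View pics/s5.png

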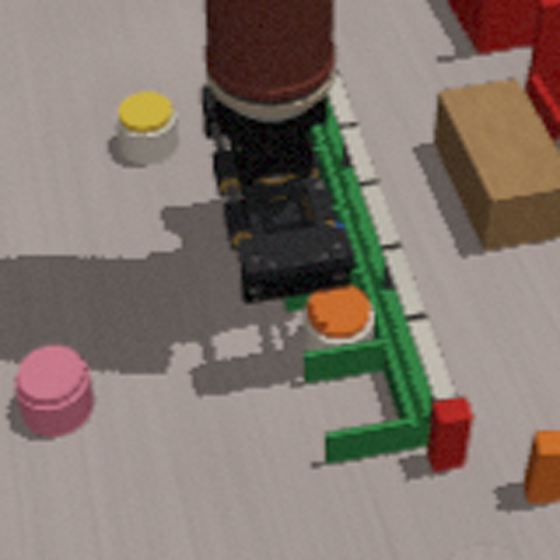

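The tool stopped advancing at x about -41 and the force rose, so the pot is against the stop. Now I'll back off straight, lift and check.

```bash
python3 -m handwheel '[211,-2,0,0,0,0,0,211,-4,0,0,0,0,0,211,-15,0,0,0,0,0,211,-25,0,0,0,0,0,211,-30,0,0,0,0,0,211,-15,0,-25,0,0,0,211,0,0,-35,0,0,0,211,0,0,-40,0,0,0,211,0,0,-40,0,0,0,211,0,0,0,0,0,0]'
python3 to.py -42 -33.5 30 0
python3 - <<'E'
from fit import *
p,d=imaging.snapshot("top")
cv2.imwrite("pics/t6.png",cv2.resize(p[145:275,180:360,::-1],None,fx=4.4,fy=4.4,interpolation=cv2.INTER_CUBIC))
p,d=imaging.snapshot("side")
cv2.imwrite("pics/s6.png",cv2.resize(p[140:300,180:340,::-1],None,fx=3.5,fy=3.5,interpolation=cv2.INTER_CUBIC))
E
```

```text
time: 15.83
eef_pos: [0.495, -0.0611, 0.1779]
tool_rot: [-3.138, -0.011, -0.059]
contact_force: [1.8, 0.3, 1.1]
width: 0.17
grip_force: 0.0
t 15.8333 rack [-126.8  -34.5] z 177.9 F [1.82 0.33 1.13] w 0.17 j1,j7 [-1.01 -1.5 ]
tool shift mm [ 83.2  -0.5 148.8] turn [-0.0041 -0.011  -0.0013]
```

View pics/t6.png

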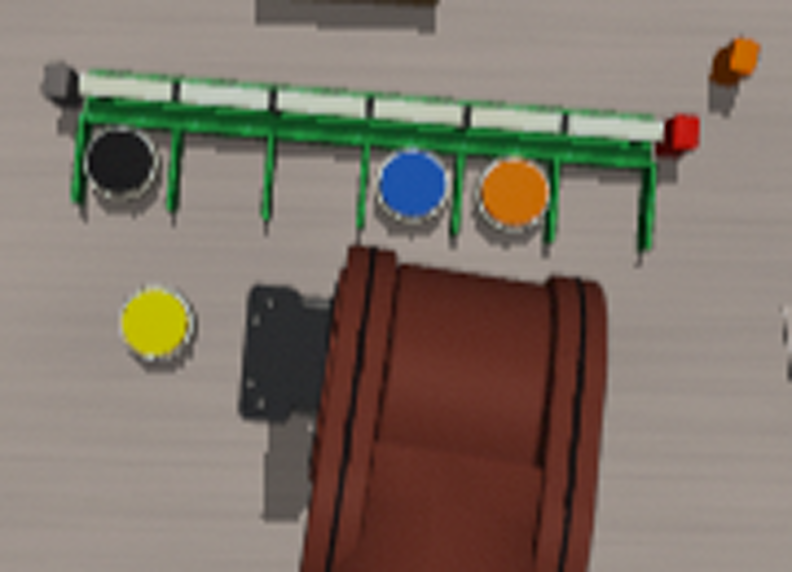

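View pics/s6.png

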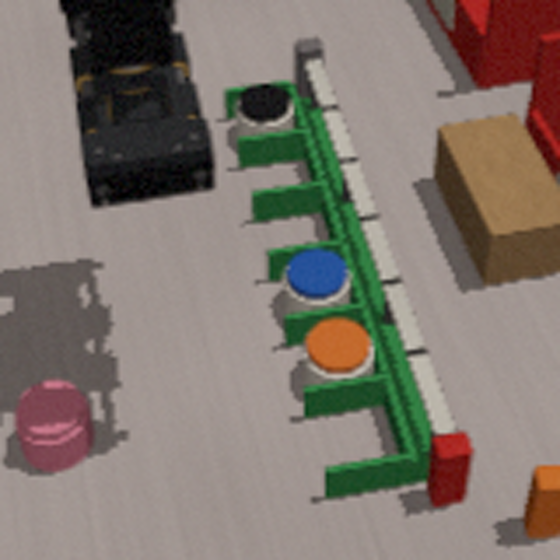

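The blue pot, at (412,184) in the top crop, stands upright and home in the third gap from red, level with the orange one at (515,193). The yellow, pink, orange and black pots haven't moved, and the hand is clear.

```bash
python3 -m handwheel '[211,0,0,0,0,0,0,211,0,0,0,0,0,0]' >/dev/null; python3 -c "from workcell import ticket;print(ticket.sign_off())"
```

```text
the job is handed in; nothing more can be done
None
```

I ran the closed fingertip along the rail from the red post to the third gap, then pushed the blue pot fully home in that gap, moved the hand clear and handed the job in at about 16 s of the 72 s allowed; the final pictures show the other pots where they were.

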